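# Dole out two dowel pins from the rotary feeder

## Task

Set the handled steel pan on the bench under the spout of the rotary feeder, then turn the feeder's crank, over the top towards the spout, so that the dowel pins drop into the pan one at a time: see the first one lie in the pan, go on until the second is in, and stop there. Then press the spring shutter's black button straight down until it snaps shut and stays down, leaving the pan with its two pins standing under the spout and the other two pins in the drum. Do not touch the pins, and leave the other things on the bench alone.

Things in the scene. Friction and masses are not known exactly. Their poses are not given: they have to be found in the camera images.
- feeder: Rotary pin feeder, a fixed grey housing with a drum between two round cheeks (108 mm across, 50 mm apart outside). Origin: on the bench right below the drum's axis; z up, -x points from the drum to the spout (towards the robot), +y along the drum's axis to the crank side. The space under the spout is free from x = -15 mm forward up to 50 mm above the bench; the foot plate and pedestal lie behind that. The top of the drum is open.
- drum_axis (a point): Centre of the drum, on its axis (feeder y direction), 125 mm above the bench.
- drum (a joint): Drum angle, rad, grows when the crank goes over the top towards the spout (feeder -x). Stiff enough (0.12 N m of friction) to stay where it is left. Six pockets 60 degrees apart between flat vanes; four pins lie in neighbouring pockets. A pocket's pin rolls out into the spout when the vane in front of it has come just past level: the first pin at about 0.85 to 1.0 rad, the second at about 1.9 to 2.05, the third at about 2.95 to 3.1 (which is too far). Starts at 0 to 0.2.
- crank_grip (a point): Middle of the crank's black sleeve, a freely spinning cylinder 16 mm thick and 54 mm long, lying along the feeder's y direction, 45 mm from the drum's axis and 85 mm from the drum's centre along +y. With drum angle q it stands at angle q - 1.222 rad from straight up, counted positive towards feeder -x: at the start it is on the far side a little above the axis, and it can be pinched from above across 16 mm and led in an arc over the top.
- spout (a point): Centre of the spout's lower mouth, 50 mm above the bench, 67.5 mm from the drum's axis towards feeder -x. The mouth is 25 mm (feeder x) by 42 mm (feeder y); its front wall is clear plastic, 83 mm from the axis, and reaches 144 mm above the bench.
- shutter (a joint): Steel shutter plate that slides down in front of the drum's side opening: 0 = up (open), 0.032 m = fully down (shut). An over-centre spring holds it at either end: pressing takes about 6 N at first and less further down, past half way (0.016) it snaps down by itself and stays.
- shutter_top (a point): Top centre of the shutter's round black button (28 mm across, 10 mm thick), 241 mm above the bench when open, 209 mm when shut, 51.5 mm from the drum's axis towards feeder -x. Press it straight down.
- pan: Open steel pan, loose, 80 (x) by 70 (y) by 28 mm high outside, walls 3 mm, about 0.1 kg. Origin: centre of its underside; z up; its black bar handle points along -x from the front wall to x = -121 mm.
- pan_handle (a point): Grip point on the pan's handle, 85 mm from the pan's centre along its -x, 30 mm above the pan's underside. The bar is 16 mm wide (y) and 12 mm thick (z = 24 to 36 mm).
- pin_1: Steel dowel pin, 12 mm thick, 36 mm long, 0.03 kg; origin at its centre, y along the pin. In the drum; the first to come to the spout.
- pin_2: Steel dowel pin, 12 mm thick, 36 mm long, 0.03 kg; origin at its centre, y along the pin. In the drum; the second to come.
- pin_3: Steel dowel pin, 12 mm thick, 36 mm long, 0.03 kg; origin at its centre, y along the pin. In the drum; the third, must stay in the drum.
- pin_4: Steel dowel pin, 12 mm thick, 36 mm long, 0.03 kg; origin at its centre, y along the pin. In the drum; the fourth, must stay in the drum.
- gauge: Ground metal gauge block 36 x 36 x 30 mm, bystander; origin at the centre of its underside.
- marker: Felt marker 138 mm long, bystander; origin under its middle.
- measure: Tape measure 30 x 68 x 58 mm, standing, bystander; origin under its middle.
- cutters: Side cutters 165 mm long, bystander; origin under their middle.
Things that resemble listed ones, but are neither listed nor needed, are in the scene too. Leave any orange look-alike of the pan alone.

How it is judged:
By the outcome, as a careful person would: the job done as asked, in the order asked, and still so for the second after the job is handed in, with the robot touching nothing.
It also fails if it takes over 67 s, if anything falls off the work surface, if the arm or the gripper's body presses on something with over 40 N, if the wrist force passes 120 N, or if a joint passes its speed limit or range.

## Robot

A 6-joint arm with a two-finger parallel gripper is mounted at the origin on a cart in front of the work surface, level with it; the furniture and walls round the work are solid. World frame = base frame: x ahead of the robot, y to its left, z up, the work surface at z = 0. Lengths are in mm, angles in rad, forces in N, time in s.
With the tool pointing down it reaches from about 275 to 825 mm from the base axis. Payload 5.2 kg.
Tool frame: the origin (TCP) lies on the mounting face of the last link; the fingertips stand 186 mm ahead of it and the grasp point (between the pads) lies 167 mm ahead of it; z points along the fingers, y is the direction in which the jaws open and shut (so a half turn about z gives the same grasp; the last joint's range is limited). The gripper opens to 93 mm and grips with 3 to 60 N. Pads are 15 mm wide; open, the fingers measure 128 mm over their backs; the gripper's body (75 mm by 188 mm) begins 65 mm behind the grasp point.
Start: joints at [1.089, 0.259, 1.535, -0, 1.348, -0.203], TCP at [151.339, 528.775, 404.753] pointing down, gripper open.
Joint ranges: [-3.14, 3.14], [-0.91, 2.08], [0.19, 2.58], [-1.22, 4.36], [0.22, 2.71], [-3.12, 3.12]. Speed limits (rad/s): [2.57, 2.57, 3.14, 3.14, 3.14, 3.14].

## Interface

Orientations are given as a 3x3 rotation matrix whose columns are the frame's x, y, z axes.
In Python, from plant import sensors, viewer, job_done gives the robot as it stands.
- The arm moves only by the shell command python3 -m jog 'ROWS' [OPENING]. ROWS is JSON, one flat list of numbers, 6 for each row, row after row: the shift along the tool's x, y, z in cm, then the turn, a rotation vector about the tool's x, y, z in degrees. A call has exactly 8 rows; each row shifts and turns the commanded pose from where the row before left it, along the tool's axes as they then stand; what a row does not reach is not made up. A row lasts 1/10 s, in which the tool goes at most 50 mm and 8.59 degrees, less where a joint would pass 70% of its speed; a pose out of reach is approached as far as the arm can. A call is refused whole if a number of a shift passes 5 or a number of a turn 8.59, either way. A call with a gripper value outside its range is refused whole. OPENING is the closure in counts, from 0 (fully open) to 255 (shut), set as the call begins (- or left out, the last holds). The fingers move at their own pace and stop on an object; the grip force is fixed at half the most. Time passes only in rows, so rows that do not move let the fingers close, or fill a call up. It gives the time, the measured TCP pose, the force and the opening at its end, in the units of the state.
- sensors.state(): the state, without advancing time (a new reading comes with each control period).
- viewer.capture(name): name is "scene" or "top" or "wrist"; returns (picture, depth): 384x512x3 uint8, blue, green, red; 384x512 float32, mm along the optical axis (not along the pixel's ray), 0 where there is no reading.
- viewer.camera_info(name): a dict with "mtx" (3x3 intrinsics, pixels), "R" (3x3) and "t" (3): a world point X has camera coordinates R X + t. Camera axes: x right, y down, z forward; pixel columns grow to the right and rows downward; lengths in mm; the calibration is good to about 2 mm. The wrist camera is an equidistant fisheye: a pixel r from the principal point sees the ray r / f radians off the axis. A picture is of the moment at which its call begins: read the wrist's pose just before it. camera_info takes no time and is no camera call; for the wrist camera it gives the pose at the moment of the call.
- job_done(): hands the job in, once; it reports no verdict.
The state is a dict: "time_s": time; "joints": joint angles; "dq": joint speeds; "joint_efforts": joint torques, N m; "eef_pos": TCP position; "ee_rot": TCP orientation; "ft_force": force on the tool from outside, world axes, zero at the start; "ft_torque": the same for the moment, N m; "finger_gap": finger opening in mm.
Only numpy, scipy, OpenCV 4.12 (cv2) and the standard library are available. Lean on these libraries where they do the work, as an engineer would, in place of code of your own. Each camera call takes 0.05 s, during which the arm holds its last target. There are 200 camera calls.

## Working session

There is one attempt and no reset: what is moved stays moved. The work goes in short steps, Python scripts to look and compute and a shell command to move; the robot and the scene stay as the last step left them, time stands still between calls to the robot, and variables do not carry over. Pictures are saved under pics/ and viewed, about 8 in all and at most 12, crops included, and the job is handed in when it is done.

```bash
ls; mkdir -p pics; python3 - <<'E'
from plant import sensors, viewer
import cv2, numpy as np
s=sensors.state(); print(s['time_s'],s['eef_pos'],s['ee_rot'],s['finger_gap'])
for n in ("scene","top"):
    i=viewer.camera_info(n); p,d=viewer.capture(n)
    cv2.imwrite(f'pics/{n}0.png',p); np.save(f'pics/{n}0.npy',d); print(n,i)
E
```

```text
pics
0.0 [151.22678045 528.56966845 403.92952594] [[-9.61382422e-01  2.75214777e-01 -8.15257005e-04]
 [ 2.75215764e-01  9.61381182e-01 -1.58323744e-03]
 [ 3.48042405e-04 -1.74646822e-03 -9.99998414e-01]] 92.98857700835615
scene {'mtx': array([[407.94191331,   0.        , 258.49279538],
       [  0.        , 407.94191331, 191.56029145],
       [  0.        ,   0.        ,   1.        ]]), 'R': array([[ 0.52941994, -0.84821584, -0.01563406],
       [-0.55709187, -0.33369633, -0.76045737],
       [ 0.63981495,  0.4113109 , -0.64919964]]), 't': array([-298.76021327,  424.12908483, 1188.34561713])}
top {'mtx': array([[358.13095992,   0.        , 254.35114739],
       [  0.        , 358.13095992, 192.71993503],
       [  0.        ,   0.        ,   1.        ]]), 'R': array([[ 0.00517916, -0.99973828,  0.02228347],
       [-0.98914626, -0.008394  , -0.1466943 ],
       [ 0.14684296, -0.02128185, -0.98893085]]), 't': array([  -3.78924842,  572.06663338, 1220.32682414])}
```

View pics/scene0.png

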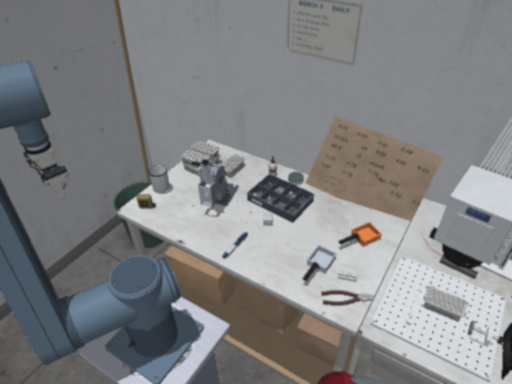

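View pics/top0.png

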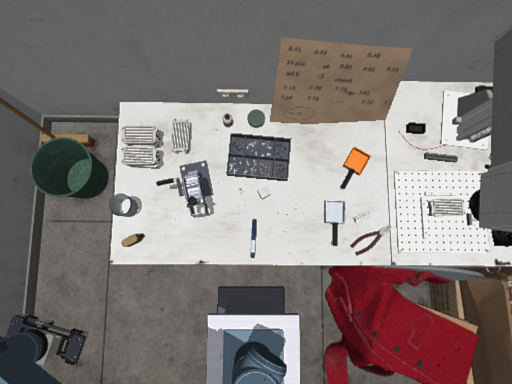

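The pan candidates are the steel pan (top 335,211; scene 322,258) and the orange look-alike (top 357,160; scene 368,234). I choose the steel one. Next is a close crop of it and the feeder.

```bash
cat > h.py <<'E'
import numpy as np, cv2
from plant import sensors, viewer
def ray(n,u,v,info=None):
    i=info or viewer.camera_info(n); K,R,t=i['mtx'],i['R'],np.array(i['t'])
    a,b=(u-K[0,2])/K[0,0],(v-K[1,2])/K[1,1]
    if n=='wrist':
        th=np.hypot(a,b); k=np.sin(th)/th if th>1e-9 else 1; d=np.array([a*k,b*k,np.cos(th)])
    else: d=np.array([a,b,1.])
    return -R.T@t, R.T@d
def onz(n,u,v,z,info=None):
    o,d=ray(n,u,v,info); return o+d*(z-o[2])/d[2]
def cloud(n,D):   # pinhole only
    i=viewer.camera_info(n); K,R,t=i['mtx'],i['R'],np.array(i['t'])
    v,u=np.indices(D.shape); c=np.stack([(u-K[0,2])/K[0,0]*D,(v-K[1,2])/K[1,1]*D,D],-1)
    return (c-t)@R
def proj(n,X,info=None):
    i=info or viewer.camera_info(n); K,R,t=i['mtx'],i['R'],np.array(i['t'])
    c=R@np.array(X,float)+t
    if n=='wrist':
        r=np.hypot(c[0],c[1]); th=np.arctan2(r,c[2]); c=np.array([c[0]/r*th,c[1]/r*th,1])
    return (K@(c/c[2]))[:2]
E
python3 - <<'E'
from h import *
p=cv2.imread('pics/top0.png'); q=cv2.imread('pics/scene0.png')
a=cv2.resize(p[150:230,150:230],(400,400),interpolation=2); b=cv2.resize(p[190:250,305:365],(400,400),interpolation=2)
c=cv2.resize(q[150:220,185:255],(400,400),interpolation=2); 
cv2.imwrite('pics/crop0.png',cv2.resize(np.vstack([np.hstack([a,b]),np.hstack([c,cv2.resize(q[235:290,290:345],(400,400))])]),(600,600)))
X=cloud('top',np.load('pics/top0.npy'))
print('pan',X[211,335],X[236,335])
# pan by mask: points above bench
sub=X[190:250,315:350].reshape(-1,3); hsv=cv2.cvtColor(p,cv2.COLOR_BGR2HSV)[190:250,315:350].reshape(-1,3)
print('z med',np.median(sub[:,2]))
dark=hsv[:,2]<75
h=sub[dark]; print('handle',h.mean(0),h.min(0),h.max(0),len(h))
r=(sub[:,2]>15)&~dark; print('pan body',sub[r].min(0),sub[r].max(0),r.sum(), cv2.minAreaRect(sub[r][:,:2].astype(np.float32)))
print(cv2.minAreaRect(h[:,:2].astype(np.float32)))
for v in range(160,222,3): print(v,[int(z) for z in X[v,155:222:3,2]])
print(X[160,180],X[213,205])
E
```

```text
pan [ 513.34405662 -293.62775509    3.15189418] [ 422.2838846 -282.4277099   38.2719268]
z med 2.5071106034758106
handle [ 431.4826575  -281.39125502   36.78177025] [ 394.58480858 -291.3740651    29.10746166] [ 467.9348358  -274.45207787   42.7758944 ] 89
pan body [ 386.68079449 -322.84385998   15.02603359] [ 551.09871739   26.98448777 1290.82219912] 156 ((469.38055419921875, -147.8486785888672), (160.35342407226562, 352.0090026855469), 0.8240755200386047)
((431.2915954589844, -281.6497802734375), (14.194255828857422, 74.25253295898438), 85.91424560546875)
160 [79, 17, 0, 4, -1, -4, 0, 3, -2, 1, 4, 0, -2, 4, 0, 3, 0, 3, 2, -2, -1, -2, 0]
163 [52, 42, -6, 0, 1, 1, 5, 3, -3, 3, 5, 7, 7, 6, 9, 6, 18, 7, 4, -4, 2, 0, 1]
166 [38, 5, 0, 4, 0, 3, 2, 4, 1, 10, 8, 10, 7, 12, 13, 16, 16, 8, 0, 1, 0, 6, 4]
169 [6, 1, 1, 3, 3, 0, 3, 2, 5, 22, 11, 12, 10, 12, 14, 6, 10, 9, 5, 2, -2, 1, 0]
172 [0, -1, 0, 0, 1, 3, 0, 0, 1, 9, 12, 75, 74, 72, 142, 8, 14, 10, 0, -3, 2, -1, 1]
175 [3, -2, 1, 3, 1, 1, -1, 1, 6, 15, 147, 152, 157, 161, 165, 12, 12, 10, 12, -1, 2, 1290, 5]
178 [0, 4, -3, 0, 3, 150, 2, 14
[... 697 characters left out ...]
117, 118, 183, 3, 0, 2, 3, -4, 3]
202 [-2, 3, 1, 3, 2, 1, 0, 3, 5, 0, 203, 247, 241, 243, 1290, 196, 191, 1, -3, 2, 0, 3, 2]
205 [0, -1, 5, 0, 2, 0, 2, 0, 2, 2, 208, 176, 150, 107, 0, 1, 148, 82, 4, 0, 4, 2, 1]
208 [4, 2, 0, 2, 4, -1, 3, 2, 0, 5, 0, 4, 128, 3, 0, 2, 1, 106, -3, 1, 1, 1, 5]
211 [1, 0, -4, 3, 1, 3, -3, 2, 0, 3, 0, 2, 138, 59, -2, 0, 0, 127, 5, 1, 0, 1, 2]
214 [0, 0, -1, 1, 1, 2, 0, 0, 4, -2, -2, 1, 148, 145, 136, 115, 100, 80, -1, 0, 3, 5, 1]
217 [1, 2, -2, 0, 3, -3, -2, 1, 3, 3, 5, -2, 3, 1, 3, 3, -1, 1, -2, 3, 2, 2, -3]
220 [0, 4, 2, 2, 2, 3, 2, 4, 1, 4, 1, 3, 1, 3, -1, 3, 2, 0, 3, 3, 0, -4, 1]
[698.46640195 273.94158576  -3.32210672] [492.50451729 163.21360247 116.15915816]
```

View pics/crop0.png

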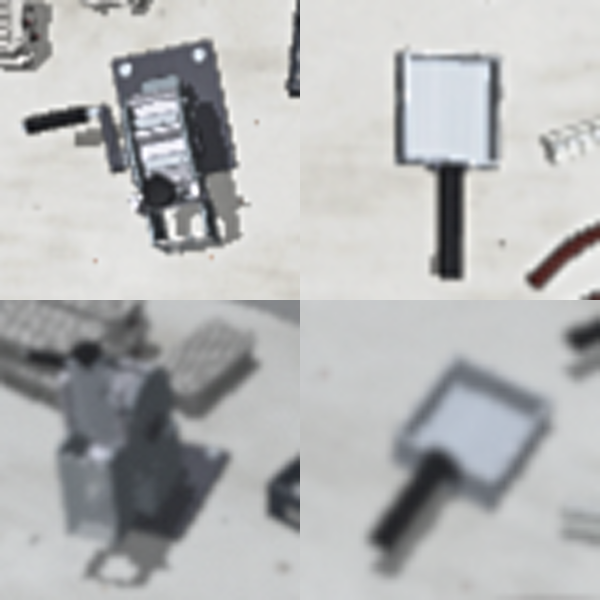

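Crop check: the steel pan (top 335,211) has its black handle towards the robot. The feeder is yawed about 10°, with the sleeve at top ~(162,183), the button at ~(192,200) and the spout at ~(203,210). Now numbers.

```bash
cat >> h.py <<'E'
def plan(pos,xdir=None):
    """remaining shift (cm, tool axes) and yaw about tool z (deg) to TCP pos, with jaw y axis along +-ydir"""
    s=sensors.state(); R=np.array(s['ee_rot']); d=R.T@(np.array(pos)-s['eef_pos'])/10
    print('t',round(s['time_s'],2),'pos',np.round(s['eef_pos'],1),'gap',round(s['finger_gap'],1),'F',np.round(s['ft_force'],1))
    print('shift cm',np.round(d,2))
    if xdir is not None:
        Y=np.array([*xdir,0.])/np.hypot(*xdir)
        if Y@R[:,1]<0: Y=-Y
        Rt=np.column_stack([np.cross(Y,[0,0,-1]),Y,[0,0,-1]])
        rv=cv2.Rodrigues(R.T@Rt)[0].ravel()*57.2958
        print('turn deg',np.round(rv,2)); print('shift in target axes',np.round(Rt.T@(np.array(pos)-s['eef_pos'])/10,2),'Rt',np.round(Rt[:,:2].T,3).tolist())
E
python3 - <<'E'
from h import *
V,U=np.indices((384,512))
for n in('top','scene'):
    X=cloud(n,np.load(f'pics/{n}0.npy')); p=cv2.imread(f'pics/{n}0.png'); g=p.max(2); z=X[...,2]
    roi=(X[...,0]>430)&(X[...,0]<720)&(X[...,1]>90)&(X[...,1]<340)
    b=roi&(z>225)&(z<260); print(n,'button',b.sum(),np.round(np.median(X[b],0),1),X[b].mean(0).round(1))
    s=roi&(g<60)&(z>130)&(z<165)&(X[...,1]>235); print('sleeve',s.sum(),X[s].mean(0).round(1), cv2.fitLine(X[s][:,:2].astype(np.float32),2,0,.1,.1).ravel() if s.sum()>3 else '')
    f=roi&(z>4)&(z<18)&(X[...,0]>540)&(X[...,1]<250)
    print('foot',f.sum(),cv2.minAreaRect(X[f][:,:2].astype(np.float32)) if f.sum()>4 else '')
    wroi=(X[...,0]>440)&(X[...,0]<580)&(X[...,1]>-345)&(X[...,1]<-230)
    w=wroi&(z>20)&(z<36)&(X[...,0]>468); print('pan wall',w.sum(),cv2.minAreaRect(X[w][:,:2].astype(np.float32)))
    h=(X[...,0]>380)&(X[...,0]<470)&(X[...,1]>-330)&(X[...,1]<-240)&(g<75)&(z>22)&(z<46); print('handle',h.sum(),X[h].mean(0).round(1),cv2.fitLine(X[h][:,:2].astype(np.float32),2,0,.1,.1).ravel(),X[h].min(0),X[h].max(0))
# button ray
for uv in [(192,200)]: print(onz('top',*uv,241))
# red-free: top-image dark centroids
p=cv2.imread('pics/top0.png').max(2)
for (u0,u1,v0,v1,zz) in [(186,198,195,206,241),(155,176,176,188,150)]:
    m=p[v0:v1,u0:u1]<60; v,u=np.nonzero(m); print(m.sum(),u.mean()+u0,v.mean()+v0,onz('top',u.mean()+u0,v.mean()+v0,zz))
E
```

```text
top button 73 [519.1 187.9 242.3] [518.6 188.2 242. ]
sleeve 49 [589.3 291.7 151. ] [ 2.1246895e-01 -9.7716784e-01  5.8930261e+02  2.9170416e+02]
foot 610 ((631.3569946289062, 170.02459716796875), (160.43031311035156, 175.0945587158203), 89.00007629394531)
pan wall 93 ((509.6949157714844, -286.1014099121094), (69.67802429199219, 82.85844421386719), 88.86722564697266)
handle 89 [ 431.5 -281.4   36.8] [ 9.9917030e-01 -4.0727858e-02  4.3148267e+02 -2.8139127e+02] [ 394.58480858 -291.3740651    29.10746166] [ 467.9348358  -274.45207787   42.7758944 ]
scene button 40 [513.1 185.9 239.9] [512.9 186.4 239.1]
sleeve 13 [580.6 297.7 145.6] [ 2.5846210e-01 -9.6602142e-01  5.8055322e+02  2.9774503e+02]
foot 289 ((628.143798828125, 157.96600341796875), (167.8933563232422, 134.65753173828125), 0.22166495025157928)
pan wall 100 ((507.87945556640625, -287.38677978515625), (72.2801742553711, 80.14147186279297), 89.05442810058594)
handle 83 [ 424.1 -286.4   34.6] [ 9.9921584e-01 -3.9594281e-02  4.2408041e+02 -2.8644638e+02] [ 386.0185012  -295.22432917   24.5651721 ] [ 463.29304244 -278.22989642   41.25759851]
[519.34225343 187.867932   241.        ]
56 191.64285714285714 200.66071428571428 [517.37448621 188.8550745  241.        ]
49 164.44897959183675 181.69387755102042 [589.48782983 291.9554141  150.        ]
```

```bash
python3 -m jog '[-3.5,-3.2,0,0,0,0,-3.5,-3.2,0,0,0,0,-3.5,-3.2,0,0,0,0,-3.5,-3.2,0,0,0,0,-3.5,-3.2,0,0,0,0,-3.5,-3.2,0,0,0,0,-3.5,-3.2,0,0,0,0,-3.5,-3.2,0,0,0,0]' 0; python3 -m jog '[-3.5,-3.2,0,0,0,0,-3.5,-3.2,0,0,0,0,0,0,0,0,0,0,0,0,0,0,0,0,0,0,0,0,0,0,0,0,0,0,0,0,0,0,0,0,0,0,0,0,0,0,0,0]'
python3 - <<'E'
from h import *
i=viewer.camera_info('wrist'); p,d=viewer.capture('wrist'); cv2.imwrite('pics/w1.png',p); np.save('pics/w1.npy',d)
import pickle; pickle.dump(i,open('pics/w1.pkl','wb')); print(i['mtx'],i['R'],-i['R'].T@i['t'])
print(proj('wrist',(517,188,241),i),proj('wrist',(587,293,145),i))
plan((424,-283.4,300),(0.04,.9992))
E
```

```text
time_s: 0.9
eef_pos: [350.4, 203.8, 404.7]
ee_rot: [[-0.961, 0.275, 0.0], [0.275, 0.961, 0.0], [-0.0, 0.0, -1.0]]
ft_force: [0.2, -0.0, 0.6]
finger_gap: 93.1
time_s: 1.7
eef_pos: [399.3, 125.7, 404.8]
ee_rot: [[-0.962, 0.273, 0.0], [0.273, 0.962, 0.0], [-0.0, 0.0, -1.0]]
ft_force: [0.1, -0.3, 0.7]
finger_gap: 92.5
[[297.31863964   0.         253.77312712]
 [  0.         297.31863964 192.69251354]
 [  0.           0.           1.        ]] [[ 2.72803101e-01  9.62069703e-01 -5.95342449e-04]
 [ 9.32236801e-01 -2.64190717e-01  2.47260617e-01]
 [ 2.37724664e-01 -6.80084631e-02 -9.68948829e-01]] [333.67670331 145.16908138 385.60578592]
[378.18254553 361.42195925] [435.09094881 310.67867769]
t 1.75 pos [399.4 125.6 404.8] gap 93.3 F [ 0.  -0.2 -0.5]
shift cm [-13.55 -38.67  10.48]
turn deg [ 0.000e+00  1.000e-02 -1.358e+01]
shift in target axes [ -4.1  -40.77  10.48] Rt [[-0.999, 0.04, 0.0], [0.04, 0.999, 0.0]]
```

View pics/w1.png

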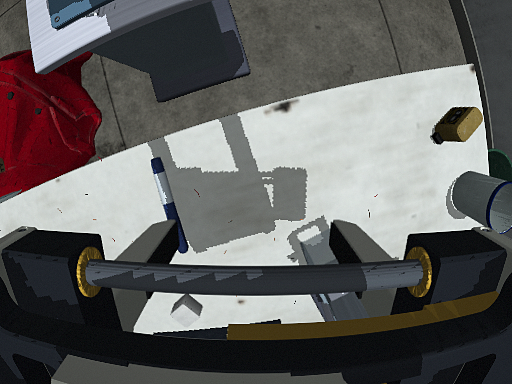

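```bash
python3 -m jog '[0,-4,1,0,0,-6.8,-1,-4.5,1,0,0,-6.8,-0.5,-4.8,1,0,0,0,0,-4.8,1,0,0,0,0,-4.8,1,0,0,0,0,-4.8,1,0,0,0,0,-4.8,1,0,0,0,0,-4.5,1,0,0,0]' ; python3 -m jog '[0,-3,1,0,0,0,0,0,1,0,0,0,0,0,0,0,0,0,0,0,0,0,0,0,0,0,0,0,0,0,0,0,0,0,0,0,0,0,0,0,0,0,0,0,0,0,0,0]'
python3 - <<'E'
from h import *
i=viewer.camera_info('wrist'); p,d=viewer.capture('wrist')
plan((424,-283.4,197),(0.04,.9992))
for X in [(424,-283.4,36),(388,-282,36),(509,-287,28),(470,-285.4,36)]:
    u,v=proj('wrist',X,i); print(u,v); cv2.circle(p,(int(u),int(v)),3,(0,0,255),-1)
cv2.imwrite('pics/w2.png',p)
E
```

```text
time_s: 2.55
eef_pos: [381.7, -243.0, 325.3]
ee_rot: [[-0.999, 0.05, 0.001], [0.05, 0.999, -0.001], [-0.001, -0.001, -1.0]]
ft_force: [0.3, -1.1, 1.0]
finger_gap: 92.9
time_s: 3.35
eef_pos: [380.7, -270.6, 305.9]
ee_rot: [[-0.999, 0.05, 0.0], [0.05, 0.999, -0.001], [-0.001, -0.001, -1.0]]
ft_force: [0.1, 0.1, -0.8]
finger_gap: 93.0
t 3.4 pos [ 380.7 -270.8  305.8] gap 93.4 F [ 0.  -0.7 -0.2]
shift cm [-4.39 -1.04 10.88]
turn deg [-0.03  0.02 -0.57]
shift in target axes [-4.38 -1.09 10.88] Rt [[-0.999, 0.04, 0.0], [0.04, 0.999, 0.0]]
241.6631157639603 243.32050812122765
240.7100045910582 205.91448913435144
243.8863476218096 311.9233740303346
242.69826336977678 285.6138384652314
```

View pics/w2.png

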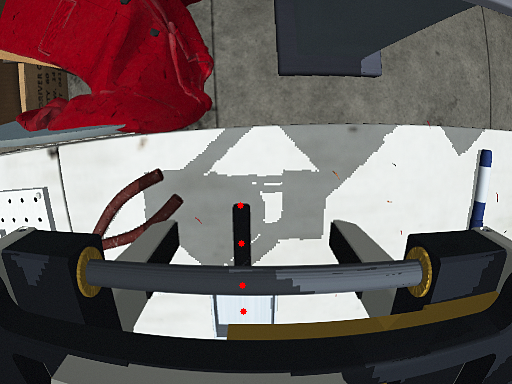

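The wrist check (projected points on the handle: end at 240,206, grip at 242,243) matches the steel pan. The cutters (180,198) lie to the side, so I narrow the jaw and descend.

```bash
python3 -m jog '[-1.1,-0.26,1.4,0,0,-0.5,-1.1,-0.26,1.4,0,0,0,-1.1,-0.26,1.4,0,0,0,-1.1,-0.26,1.4,0,0,0,0,0,1.4,0,0,0,0,0,1.4,0,0,0,0,0,1.4,0,0,0,0,0,1,0,0,0]' 118; python3 -m jog '[0,0,0,0,0,0,0,0,0,0,0,0,0,0,0,0,0,0,0,0,0,0,0,0,0,0,0,0,0,0,0,0,0,0,0,0,0,0,0,0,0,0,0,0,0,0,0,0]' 255
python3 - <<'E'
from h import *
plan((424,-283.4,197),(0.04,.9992))
E
```

```text
time_s: 4.2
eef_pos: [424.0, -283.2, 196.6]
ee_rot: [[-0.999, 0.042, -0.001], [0.042, 0.999, 0.001], [0.001, 0.001, -1.0]]
ft_force: [-0.1, 0.3, -0.0]
finger_gap: 49.9
time_s: 5.0
eef_pos: [424.1, -283.5, 197.8]
ee_rot: [[-0.999, 0.042, 0.0], [0.042, 0.999, -0.001], [-0.0, -0.001, -1.0]]
ft_force: [-0.6, -0.4, 2.8]
finger_gap: 15.6
t 5.0 pos [ 424.1 -283.5  197.8] gap 15.6 F [-0.6 -0.4  2.8]
shift cm [0.01 0.01 0.08]
turn deg [-0.04  0.02 -0.1 ]
shift in target axes [0.01 0.01 0.08] Rt [[-0.999, 0.04, 0.0], [0.04, 0.999, 0.0]]
```

```bash
python3 - <<'E'
from h import *
k=80/300
def P(a,b,z): return onz('top',150+a*k-.5,150+b*k-.5,z)
A,B=P(155,250,144),P(218,238,144); d=A-B; print('front wall',A,B,(A+B)/2,np.degrees(np.arctan2(-d[0],d[1])))
A,B,C=P(112,55,12),P(205,38,12),P(238,170,12); d=A-B;e=B-C; print('plate rear',A,B,(A+B)/2,np.degrees(np.arctan2(-d[0],d[1])),'side',np.degrees(np.arctan2(e[1],e[0])))
q=cv2.imread('pics/scene0.png').max(2)
m=(q[155:172,195:215]<60).astype(np.uint8); n,l,s,c=cv2.connectedComponentsWithStats(m)
print([(s[j].tolist(),(c[j]+[195,155]).round(1).tolist()) for j in range(1,n)])
for j in range(1,n):
    if s[j,4]>8:
        u,v=c[j]+[195,155]; print(onz('scene',u,v,236), onz('scene',u,v,145))
c,s=np.cos(np.radians(12.5)),np.sin(np.radians(12.5))
E
```

```text
front wall [479.53199433 204.85159202 144.        ] [490.1639489  151.58005836 144.        ] [484.84797162 178.21582519 144.        ] 11.286814556109508
plate rear [679.22696488 272.75916852  12.        ] [697.0760425  183.27358267  12.        ] [688.15150369 228.0163756   12.        ] 11.280353711942219 side 15.089061140533854
[([7, 5, 6, 5, 20], [204.8, 162.2]), ([0, 8, 4, 2, 8], [196.5, 163.5])]
[513.21815716 187.06379533 236.        ] [606.96480743 271.06725849 145.        ]
```

```bash
python3 -m jog '[0,0,-0.5,0,0,0,0,0,-1.2,0,0,0,0,0,-1.5,0,0,-3,0,0,-1.5,0,0,-3.8,0,0.5,-1.3,0,0,-3.8,0,1.2,0,0,0,-3,0,2,0,0,0,-1,0,3,0,0,0,0]'; python3 -m jog '[0,3.6,0,0,0,0,0,3.6,0,0,0,0,0,3.6,0,0,0,0,0,3.6,0,0,0,0,0,3.6,0,0,0,0,0,3.6,0,0,0,0,0,3.6,0,0,0,0,0,3.6,0,0,0,0]'
python3 -m jog '[0,3,0,0,0,0,0,2.2,0,0,0,0,0,1.5,0,0,0,0,0,1,0,0,0,0,0,0.5,0,0,0,0,0,0,0,0,0,0,0,0,0,0,0,0,0,0,0,0,0,0]'
python3 - <<'E'
from h import *
p,d=viewer.capture('scene'); q,D=viewer.capture('top')
cv2.imwrite('pics/c1.png',np.hstack([cv2.resize(p[140:250,170:270],(400,440),interpolation=2),cv2.resize(q[150:260,150:250],(400,440),interpolation=2)]))
np.save('pics/c1top.npy',D); cv2.imwrite('pics/c1t.png',q)
plan((327,145,257),(-.213,.977))
E
```

```text
time_s: 5.8
eef_pos: [411.9, -217.8, 258.5]
ee_rot: [[-0.978, -0.211, 0.001], [-0.211, 0.978, -0.001], [-0.001, -0.002, -1.0]]
ft_force: [-0.5, 0.7, -0.6]
finger_gap: 15.7
time_s: 6.6
eef_pos: [350.2, 65.3, 258.3]
ee_rot: [[-0.977, -0.211, 0.001], [-0.211, 0.977, 0.0], [-0.001, -0.0, -1.0]]
ft_force: [0.3, -0.5, -0.9]
finger_gap: 15.6
time_s: 7.4
eef_pos: [333.7, 143.6, 257.5]
ee_rot: [[-0.978, -0.211, -0.0], [-0.211, 0.978, -0.0], [0.0, -0.0, -1.0]]
ft_force: [-0.0, 0.2, -1.3]
finger_gap: 15.9
t 7.5 pos [333.7 143.6 257.5] gap 15.9 F [-0.1 -0.2 -0.7]
shift cm [0.62 0.28 0.05]
turn deg [-0.   -0.01 -0.15]
shift in target axes [0.62 0.28 0.05] Rt [[-0.977, -0.213, -0.0], [-0.213, 0.977, 0.0]]
```

View pics/c1.png

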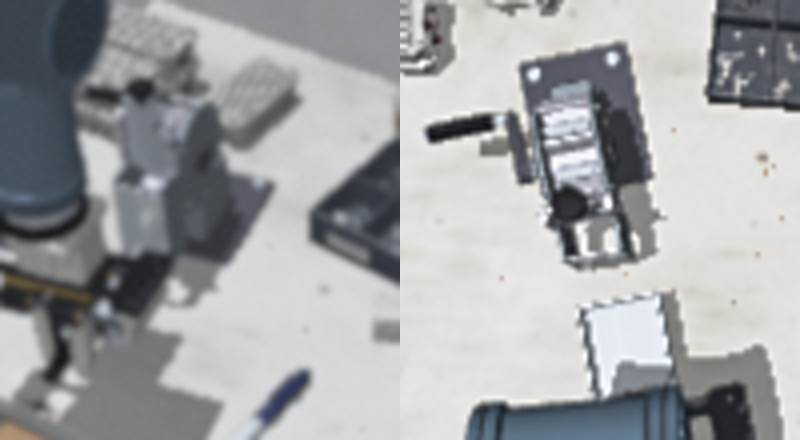

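```bash
python3 -m jog '[0,0.1,0.7,0,0,0,0,0.1,1,0,0,0,0,0.1,1,0,0,0,0,0,1,0,0,0,0,0,1,0,0,0,0,0,0.6,0,0,0,0,0,0.2,0,0,0,0,0,0,0,0,0]'; python3 -m jog '[-0.6,0,0,0,0,0,-1.2,0,0,0,0,0,-1.4,0,0,0,0,0,-1.4,0,0,0,0,0,-1.4,0,0,0,0,0,-1.2,0,0,0,0,0,-0.9,0,0,0,0,0,-0.5,0,0,0,0,0]'
python3 - <<'E'
from h import *
plan((417,165,197.5),(-.213,.977))
E
```

```text
time_s: 8.3
eef_pos: [332.8, 147.0, 202.2]
ee_rot: [[-0.977, -0.211, -0.001], [-0.211, 0.977, -0.0], [0.001, 0.0, -1.0]]
ft_force: [-0.3, 0.5, -0.2]
finger_gap: 15.9
time_s: 9.1
eef_pos: [418.0, 165.4, 202.6]
ee_rot: [[-0.977, -0.212, 0.001], [-0.212, 0.977, 0.0], [-0.001, -0.0, -1.0]]
ft_force: [0.3, -0.3, -0.3]
finger_gap: 15.7
t 9.1 pos [418.  165.4 202.6] gap 15.7 F [ 0.3 -0.3 -0.3]
shift cm [ 0.11 -0.02  0.51]
turn deg [-0.01  0.04 -0.09]
shift in target axes [ 0.11 -0.02  0.51] Rt [[-0.977, -0.213, -0.0], [-0.213, 0.977, 0.0]]
```

```bash
python3 -m jog '[0,0,0.2,0,0,0,0,0,0.2,0,0,0,0,0,0.08,0,0,0,0,0,0,0,0,0,0,0,0,0,0,0,0,0,0,0,0,0,0,0,0,0,0,0,0,0,0,0,0,0]'; python3 -m jog '[0,0,0,0,0,0,0,0,0,0,0,0,0,0,0,0,0,0,0,0,0,0,0,0,0,0,0,0,0,0,0,0,-0.5,0,0,0,0,0,-1.5,0,0,0,0,0,-2.5,0,0,0]' 100
python3 -m jog '[1,0,-3.5,0,0,0,2,0,-3.5,0,0,0,2,0,-3.5,0,0,0,2,0,-3.5,0,0,0,2,0,-2,0,0,0,1,0,0,0,0,0,0,0,0,0,0,0,0,0,0,0,0,0]'
python3 - <<'E'
from h import *
p,d=viewer.capture('scene'); q,D=viewer.capture('top'); i=viewer.camera_info('wrist'); 
cv2.imwrite('pics/c2.png',np.hstack([cv2.resize(p[140:250,170:270],(400,440),interpolation=2),cv2.resize(q[150:260,150:250],(400,440),interpolation=2)]))
np.save('pics/c2top.npy',D); np.save('pics/c2sc.npy',d); cv2.imwrite('pics/c2t.png',q); cv2.imwrite('pics/c2s.png',p)
X=cloud('top',D); g=q.max(2)
h=(X[...,0]>370)&(X[...,0]<470)&(X[...,1]>130)&(X[...,1]<200)&(g<75)&(X[...,2]>20)&(X[...,2]<46)
print(h.sum(),X[h].mean(0),cv2.fitLine(X[h][:,:2].astype(np.float32),2,0,.1,.1).ravel(),X[h].min(0),X[h].max(0))
plan((588,289,330),(.977,.213))
E
```

```text
time_s: 9.9
eef_pos: [416.4, 165.1, 197.7]
ee_rot: [[-0.977, -0.212, -0.001], [-0.212, 0.977, -0.0], [0.001, 0.0, -1.0]]
ft_force: [-3.3, -0.2, 6.7]
finger_gap: 15.4
time_s: 10.7
eef_pos: [416.3, 165.1, 242.4]
ee_rot: [[-0.977, -0.211, -0.003], [-0.211, 0.977, -0.0], [0.003, 0.0, -1.0]]
ft_force: [0.5, -0.5, 0.2]
finger_gap: 56.4
time_s: 11.5
eef_pos: [319.2, 144.0, 401.9]
ee_rot: [[-0.977, -0.211, -0.001], [-0.211, 0.977, -0.0], [0.001, 0.0, -1.0]]
ft_force: [0.2, 0.2, 0.4]
finger_gap: 56.6
94 [421.74418213 165.35348784  37.65275579] [9.7661036e-01 2.1501663e-01 4.2174417e+02 1.6535349e+02] [385.44607425 152.44548873  32.45399284] [457.98441895 178.37202404  42.83849494]
t 11.6 pos [319.6 144.1 401.7] gap 56.5 F [ 0.5  0.3 -0.7]
shift cm [-29.31   8.49   7.11]
turn deg [-8.00e-02 -1.00e-01  8.99e+01]
shift in target axes [ 8.44 29.31  7.17] Rt [[-0.213, 0.977, 0.0], [0.977, 0.213, 0.0]]
```

View pics/c2.png

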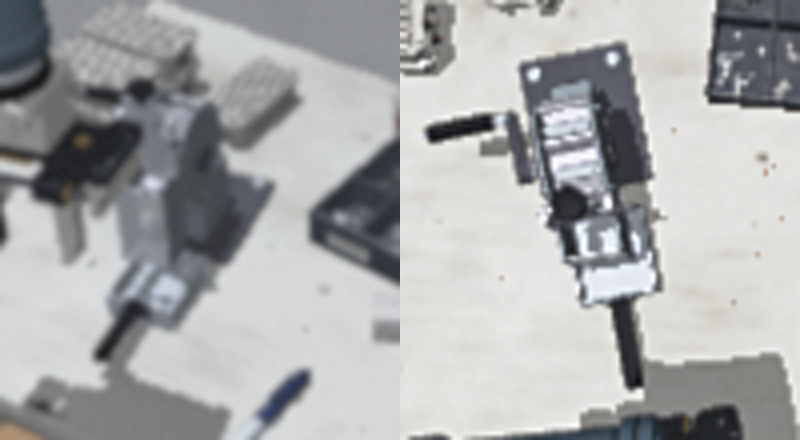

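```bash
python3 -m jog '[0,0,0,0,0,8.5,0,0,0,0,0,8.5,0,0,0,0,0,8.5,0,0,0,0,0,8.5,0,0,0,0,0,8.5,0,0,0,0,0,8.5,0,0,0,0,0,8.5,0,0,0,0,0,8.5]' 90;python3 -m jog '[0,0,0,0,0,8.5,0,0,0,0,0,8.5,1,0,0,0,0,5,2.2,1,0,0,0,0,2.5,3,0,0,0,0,2,4,0,0,0,0,1,4,0,0,0,0,0,4,0,0,0,0]'
python3 -m jog '[0,4,0,0,0,0,0,3.5,0,0,0,0,0,2.5,0,0,0,0,0,2,0,0,0,0,0,1,0,0,0,0,0,0.3,0,0,0,0,0,0,0,0,0,0,0,0,0,0,0,0]'
python3 - <<'E'
from h import *
print(np.round(sensors.state()['joints'],2))
i=viewer.camera_info('wrist'); p,d=viewer.capture('wrist'); import pickle; pickle.dump(i,open('pics/w3.pkl','wb'))
cv2.imwrite('pics/w3raw.png',p)
plan((587.5,292,311),(.977,.213))
O=np.array([566,197.5,0]);xf=np.array([.977,.213,0]);yf=np.array([-.213,.977,0])
for a in (58,85,112):
    u,v=proj('wrist',O+yf*a+xf*40.5+[0,0,152],i); print(u,v); cv2.circle(p,(int(u),int(v)),2,(0,0,255),-1)
cv2.imwrite('pics/w3.png',p)
E
```

```text
time_s: 12.4
eef_pos: [319.8, 144.1, 401.6]
ee_rot: [[-0.557, 0.83, -0.002], [0.83, 0.557, -0.0], [0.001, -0.002, -1.0]]
ft_force: [-0.6, -0.1, -0.3]
finger_gap: 60.6
time_s: 13.2
eef_pos: [457.9, 264.7, 400.9]
ee_rot: [[-0.214, 0.977, -0.002], [0.977, 0.214, -0.0], [0.0, -0.002, -1.0]]
ft_force: [0.5, 0.2, -0.3]
finger_gap: 60.3
time_s: 14.0
eef_pos: [585.6, 290.9, 402.6]
ee_rot: [[-0.212, 0.977, -0.001], [0.977, 0.212, -0.0], [-0.0, -0.001, -1.0]]
ft_force: [-0.2, -1.1, 0.9]
finger_gap: 60.1
[0.29 0.45 1.27 0.   1.43 0.08]
t 14.05 pos [585.5 290.9 402.9] gap 60.3 F [-0.8 -0.3 -0. ]
shift cm [0.07 0.22 9.19]
turn deg [-0.01 -0.   -0.07]
shift in target axes [0.07 0.22 9.19] Rt [[-0.213, 0.977, 0.0], [0.977, 0.213, 0.0]]
255.65534966311057 237.37854851415867
255.68899570419117 206.78386790720694
255.70987539736635 174.1347247167982
```

View pics/w3.png

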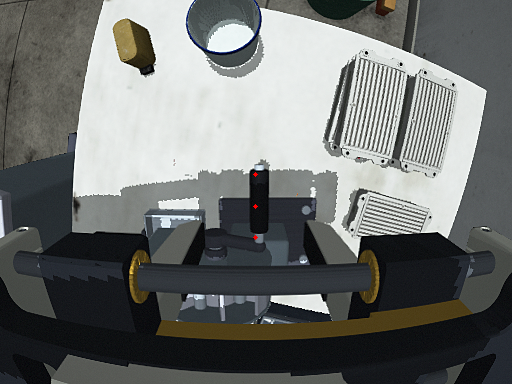

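Sleeve seen at (258,233)–(260,168), about 3 mm further +x and 4 mm further +y than predicted, so I correct for that and descend.

```bash
python3 -m jog '[0.1,0.1,1,0,0,0,0.1,0.1,1.5,0,0,0,0.05,0.1,1.5,0,0,0,0,0.1,1.5,0,0,0,0,0,1.5,0,0,0,0,0,1.2,0,0,0,0,0,0.7,0,0,0,0,0,0.3,0,0,0]';python3 -m jog '[0,0,0,0,0,0,0,0,0,0,0,0,0,0,0,0,0,0,0,0,0,0,0,0,0,0,0,0,0,0,0,0,0,0,0,0,0,0,0,0,0,0,0,0,0,0,0,0]' 255
python3 - <<'E'
from h import *
plan((589,294,311),(.977,.213))
O=np.array([567.4,200.4,125]);a=-1.14
for da in np.arange(0,1.95,.1): 
    b=a+da; print(round(.08+da,2), 'tool y,z cm from start', round(4.5*(-np.sin(b)+np.sin(a)),2), round(-4.5*(np.cos(b)-np.cos(a)),2))
E
```

```text
time_s: 14.85
eef_pos: [589.5, 294.1, 309.7]
ee_rot: [[-0.211, 0.977, -0.001], [0.977, 0.211, -0.0], [-0.0, -0.001, -1.0]]
ft_force: [0.7, -0.1, -0.7]
finger_gap: 60.2
time_s: 15.65
eef_pos: [589.4, 294.1, 310.7]
ee_rot: [[-0.212, 0.977, -0.001], [0.977, 0.212, -0.0], [-0.0, -0.001, -1.0]]
ft_force: [-2.4, -1.0, 1.9]
finger_gap: 15.2
t 15.65 pos [589.4 294.1 310.7] gap 15.2 F [-2.4 -1.   1.9]
shift cm [-0.   -0.04 -0.03]
turn deg [-0.05  0.   -0.08]
shift in target axes [-0.   -0.04 -0.03] Rt [[-0.213, 0.977, 0.0], [0.977, 0.213, 0.0]]
0.08 tool y,z cm from start 0.0 -0.0
0.18 tool y,z cm from start -0.21 -0.4
0.28 tool y,z cm from start -0.45 -0.77
0.38 tool y,z cm from start -0.74 -1.12
0.48 tool y,z cm from start -1.05 -1.44
0.58 tool y,z cm from start -1.4 -1.73
0.68 tool y,z cm from start -1.78 -1.98
0.78 tool y,z cm from start -2.17 -2.19
0.88 tool y,z cm from start -2.59 -2.36
0.98 tool y,z cm from start -3.02 -2.49
1.08 tool y,z cm from start -3.46 -2.58
1.18 tool y,z cm from start -3.91 -2.62
1.28 tool y,z cm from start -4.36 -2.61
1.38 tool y,z cm from start -4.81 -2.56
1.48 tool y,z cm from start -5.25 -2.47
1.58 tool y,z cm from start -5.67 -2.33
1.68 tool y,z cm from start -6.09 -2.15
1.78 tool y,z cm from start -6.48 -1.93
1.88 tool y,z cm from start -6.85 -1.68
1.98 tool y,z cm from start -7.19 -1.38
```

```bash
python3 -m jog '[0,-0.1,-0.2,0,0,0,0,-0.11,-0.2,0,0,0,0,-0.12,-0.19,0,0,0,0,-0.12,-0.18,0,0,0,0,-0.14,-0.18,0,0,0,0,-0.15,-0.17,0,0,0,0,-0.15,-0.16,0,0,0,0,-0.16,-0.16,0,0,0]'
python3 - <<'E'
from h import *
plan((589.4-17.8*.977,294.1-17.8*.213,310.7+19.8))
E
```

```text
time_s: 16.45
eef_pos: [579.4, 291.9, 325.4]
ee_rot: [[-0.211, 0.977, 0.001], [0.977, 0.211, 0.0], [0.0, 0.001, -1.0]]
ft_force: [2.6, 2.4, -5.0]
finger_gap: 15.1
t 16.45 pos [579.4 291.9 325.4] gap 15.1 F [ 2.6  2.4 -5. ]
shift cm [ 0.   -0.76 -0.51]
```

```bash
python3 -m jog '[0,-0.35,-0.29,0,0,0,0,-0.38,-0.25,0,0,0,0,-0.39,-0.21,0,0,0,0,-0.42,-0.17,0,0,0,0,0,0,0,0,0,0,0,0,0,0,0,0,0,0,0,0,0,0,0,0,0,0,0]'
cat > look.py <<'E'
import sys
from h import *
k=sys.argv[1]; p,d=viewer.capture('scene'); q,D=viewer.capture('top')
cv2.imwrite(f'pics/{k}s.png',p); cv2.imwrite(f'pics/{k}t.png',q); np.save(f'pics/{k}t.npy',D); np.save(f'pics/{k}s.npy',d)
cv2.imwrite(f'pics/{k}.png',np.hstack([cv2.resize(p[185:235,190:230],(400,500),interpolation=2),cv2.resize(q[165:235,180:236],(400,500),interpolation=2)]))
r=cv2.imread('pics/refs.png')
if r is not None: dd=cv2.absdiff(r,p).max(2)[195:225,195:222]; print('diff scene',(dd>25).sum(),dd.max())
s=sensors.state(); e=np.array(s['eef_pos'])-[567.4,200.4,292]; x=e[:2]@[.977,.213]
print('t',s['time_s'],'q from tool',np.arctan2(-x,e[2])+1.222,np.hypot(x,e[2]),'F',np.round(s['ft_force'],1))
E
cp pics/c2s.png pics/refs.png; python3 look.py d1
```

```text
time_s: 17.25
eef_pos: [564.2, 288.6, 335.2]
ee_rot: [[-0.211, 0.977, 0.0], [0.977, 0.211, 0.0], [-0.0, 0.0, -1.0]]
ft_force: [-0.2, -0.8, 5.3]
finger_gap: 14.9
diff scene 220 97
t 17.35 q from tool 0.8731892618076651 45.99391011745303 F [ 0.1 -0.3  5.1]
```

View pics/d1.png

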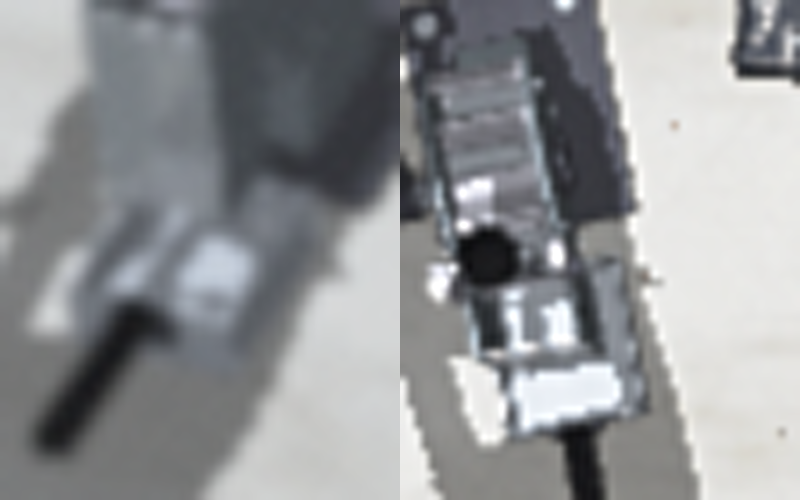

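No pin in the pan yet at q≈0.87. This picture becomes the new reference, and I go on in small steps.

```bash
cp pics/d1s.png pics/refs.png; python3 -m jog '[0,-0.21,-0.07,0,0,0,0,-0.22,-0.06,0,0,0,0,0,0,0,0,0,0,0,0,0,0,0,0,0,0,0,0,0,0,0,0,0,0,0,0,0,0,0,0,0,0,0,0,0,0,0]'; python3 look.py d2; python3 - <<'E'
from h import *
a,b=[cv2.imread(f'pics/d{i}s.png') for i in(1,2)]; D=cv2.absdiff(a,b).max(2); v,u=np.nonzero(D[190:235,185:235]>25); print(len(v),u.mean()+185 if len(v) else'',v.mean()+190 if len(v) else '')
a,b=[cv2.imread(f'pics/d{i}t.png') for i in(1,2)]; D=cv2.absdiff(a,b).max(2)[196:225,190:220]; v,u=np.nonzero(D>25); print('top',sorted(zip((v+196).tolist(),(u+190).tolist())))
E
```

```text
time_s: 18.15
eef_pos: [560.6, 287.8, 336.3]
ee_rot: [[-0.211, 0.977, 0.002], [0.977, 0.211, 0.001], [0.0, 0.002, -1.0]]
ft_force: [5.5, 0.9, 5.4]
finger_gap: 14.8
diff scene 19 65
t 18.25 q from tool 0.9570442902048122 45.94868983471461 F [4.9 0.5 5.4]
19 208.1578947368421 212.05263157894737
top [(196, 192), (196, 199), (196, 200), (196, 201), (197, 197), (197, 198), (197, 199), (197, 200), (198, 196), (198, 197), (198, 198), (198, 199), (199, 196), (206, 193), (206, 194), (207, 194), (209, 194), (209, 195), (210, 195), (215, 190), (216, 202), (216, 217), (218, 210), (221, 210), (222, 206), (222, 207), (222, 208), (222, 209), (222, 210), (223, 202), (223, 203), (223, 204), (223, 205), (223, 206), (223, 207), (223, 208), (224, 199), (224, 200), (224, 201), (224, 202), (224, 203), (224, 204)]
```

```bash
python3 - <<'E'
from h import *
c=[cv2.resize(cv2.imread(f'pics/d{i}s.png')[195:225,192:224],(400,375),interpolation=2) for i in(1,2)]
cv2.imwrite('pics/v10.png',np.hstack(c))
E
```

View pics/v10.png

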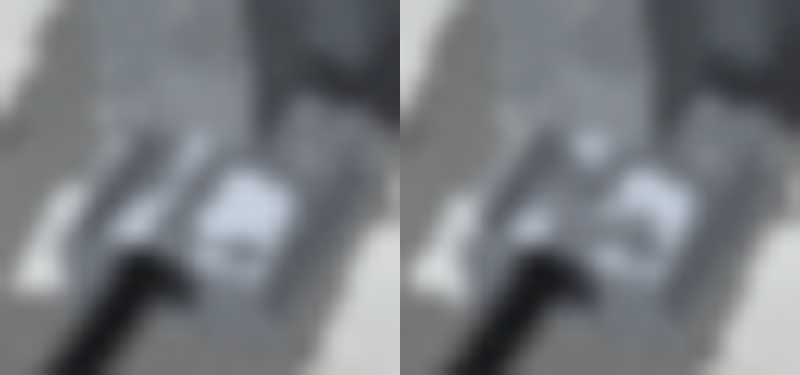

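```bash
cat > blob.py <<'E'
import sys
from h import *
a,b=[cv2.imread(f'pics/{k}s.png') for k in sys.argv[1:3]]; D=cv2.absdiff(a,b).max(2); v,u=np.nonzero(D[195:228,190:226]>20)
O=np.array([567.4,200.4]); P=np.array([onz('scene',x+190,y+195,8)[:2]-O for x,y in zip(u,v)])
F=np.c_[P@[.977,.213],P@[-.213,.977]]; print(len(v),'feeder xy mean',F.mean(0).round(0),'min',F.min(0).round(0),'max',F.max(0).round(0))
if len(F)>4: print(cv2.minAreaRect(F.astype(np.float32)))
E
python3 blob.py d1 d2
```

```text
35 feeder xy mean [-73.  14.] min [-117.  -17.] max [-21.  88.]
((-57.385040283203125, 45.07426834106445), (111.10995483398438, 73.8686752319336), 40.56475067138672)
```

```bash
python3 - <<'E'
from h import *
X=[cloud('scene',np.load(f'pics/d{i}s.npy')) for i in(1,2)]
dz=X[1][...,2]-X[0][...,2]
for v in range(206,218): print(v,dz[v,198:218].round(0).astype(int).tolist())
q=.957
L=[q+.1*k for k in range(10)]
for a,b in zip(L,L[1:]): print(round(b,3),round(4.5*(-np.sin(b-1.222)+np.sin(a-1.222)),2),round(-4.5*(np.cos(b-1.222)-np.cos(a-1.222)),2))
E
```

```text
206 [8, -2, -3, 0, 3, 4, 9, -2, -2, 2, -1, -6, 5, 0, 1, 1, 2, -2, 6, 1]
207 [1, -1, 4, -4, -4, -4, 7, 0, 2, -2, 2, -2, 4, 7, -4, 1, -1, 1, 3, 5]
208 [-1, -2, 0, 2, 5, -2, 1, -3, 2, -2, -2, 2, 4, -6, -3, -9, -4, 5, -9, -1]
209 [-2, 1, -5, 2, -3, 4, 5, -1, 4, 0, -3, -2, -2, 1, 1, -9, 6, -4, 0, 5]
210 [7, 3, 4, 0, 0, 2, 9, 10, 6, 3, 0, 3, 7, 6, -6, -2, -3, 3, -1, -3]
211 [-9, 2, 0, 2, 0, 6, 12, 18, 10, 16, 12, 14, -1, -5, 7, -4, -2, -1, 0, 0]
212 [-5, -1, 4, 0, -5, 7, 6, 13, 7, 11, 12, 11, 16, 12, 8, -3, -3, -6, -1, 1]
213 [7, -2, 1, -2, 1, 0, 5, 5, 6, 6, 7, 8, 4, 14, 4, -5, 2, 3, 0, 3]
214 [0, 3, 2, 6, 0, 3, 1, -1, 8, 5, 5, -1, 11, 2, -1, 3, -1, -4, 4, -1]
215 [-2, -2, -6, 0, 0, 4, 2, -3, -5, -4, 2, 0, 3, 6, 1, -3, -1, 2, 5, -7]
216 [1, -1, 3, 2, 0, -3, -1, -1, 5, 2, -2, -2, 0, -3, 3, -3, 5, 2, -2, 3]
217 [0, -2, -1, -5, 2, 5, 0, 0, 1, 0, 1, 4, -2, 1, 5, 0, 0, -5, 2, 1]
1.057 -0.44 -0.1
1.157 -0.45 -0.05
1.257 -0.45 -0.01
1.357 -0.45 0.04
1.457 -0.44 0.08
1.557 -0.43 0.13
1.657 -0.42 0.17
1.757 -0.4 0.21
1.857 -0.38 0.25
```

The picture and the depth agree: a bar about 12 mm high now lies in the pan at scene (204–212, 211–213). That is the first pin. On towards the second.

```bash
python3 -m jog '[0,-0.44,-0.1,0,0,0,0,-0.45,-0.05,0,0,0,0,-0.45,-0.01,0,0,0,0,-0.45,0.04,0,0,0,0,-0.44,0.08,0,0,0,0,-0.43,0.13,0,0,0,0,-0.42,0.17,0,0,0,0,-0.4,0.21,0,0,0]'; python3 -m jog '[0,-0.2,0.12,0,0,0,0,0,0,0,0,0,0,0,0,0,0,0,0,0,0,0,0,0,0,0,0,0,0,0,0,0,0,0,0,0,0,0,0,0,0,0,0,0,0,0,0,0]'; python3 look.py d3
cat > dz.py <<'E'
import sys
from h import *
X=[cloud('scene',np.load(f'pics/{i}s.npy')) for i in sys.argv[1:3]]
dz=cv2.medianBlur((X[1][...,2]-X[0][...,2]).astype(np.float32),3)
for v in range(204,218): print(v,dz[v,196:220].round(0).astype(int).tolist())
E
python3 dz.py d1 d3
```

```text
time_s: 19.05
eef_pos: [525.5, 280.2, 331.3]
ee_rot: [[-0.211, 0.977, -0.001], [0.977, 0.211, -0.001], [-0.0, -0.001, -1.0]]
ft_force: [1.1, -0.9, 6.0]
finger_gap: 15.0
time_s: 19.85
eef_pos: [523.1, 279.7, 329.2]
ee_rot: [[-0.212, 0.977, -0.004], [0.977, 0.212, -0.001], [-0.0, -0.004, -1.0]]
ft_force: [-4.2, -1.9, 6.2]
finger_gap: 15.2
diff scene 116 93
t 19.95 q from tool 1.838179673586453 45.60600895258766 F [-3.1 -2.4  6. ]
204 [1, 0, 0, 0, 1, 2, 2, 3, 1, 1, 1, 1, -1, -1, -1, 1, -1, -1, -1, -2, 0, -1, 0, 0]
205 [1, 1, 0, 0, -1, 1, 3, 3, 2, -1, -1, 1, 0, 2, -1, -1, -1, -1, 0, -1, -1, -1, 0, -1]
206 [1, 1, 1, 0, -1, -1, 2, 2, 0, -1, 0, 1, 0, 0, -1, 1, 0, 0, 0, 0, 0, -1, -1, -1]
207 [1, 1, 0, 0, -1, -1, -1, 1, 0, 1, 1, 1, 0, 1, 1, 1, -1, -1, 0, 0, 0, 3, -1, -1]
208 [1, 0, 0, 0, 0, -1, -1, 0, 0, 1, 1, 0, 0, 0, -1, 0, -1, -1, -1, 0, 0, 3, 3, 2]
209 [1, 1, 0, 0, -1, -1, 1, 2, 5, 2, -2, 0, 0, 0, -1, -1, -1, -1, 0, 0, 0, -1, 2, 2]
210 [1, 0, 0, 0, 1, 1, 2, 5, 9, 12, 2, 0, 0, -1, -1, -1, -1, -1, -1, -1, -1, -1, -1, 1]
211 [1, 0, 1, 3, 3, 1, 1, 3, 12, 12, 12, 9, 10, 9, 4, 4, 0, -2, -2, -2, -2, -2, -2, -1]
212 [0, -1, 0, 1, 3, 2, 1, 3, 7, 9, 10, 9, 10, 9, 8, 4, 4, 0, -1, -1, -1, -2, -2, -3]
213 [1, -1, 0, 1, 1, 1, 1, 2, 3, 4, 5, 9, 9, 9, 8, 8, 4, 3, -1, -1, -1, -2, -1, -2]
214 [1, 1, 0, 0, 1, 1, 1, 2, 2, 2, 1, 2, 4, 3, 3, 3, 3, -1, -1, -1, -1, -2, -1, -1]
215 [1, 1, 1, 1, 1, 1, 1, 2, 0, 0, -2, 2, 2, 3, 3, 3, -1, -1, -1, -1, -4, -3, -1, -1]
216 [-1, 1, 1, 1, 0, 1, 1, 3, -2, -3, -3, -1, 0, 2, 2, 2, 0, -1, -1, -1, -2, -2, 1, 0]
217 [-2, -2, -2, 1, 0, 1, 1, 2, 2, -1, -1, -1, 0, -2, 0, 0, 1, 1, -1, -1, -2, -1, 1, 0]
```

```bash
python3 -m jog '[0,-0.13,0.09,0,0,0,0,-0.12,0.1,0,0,0,0,0,0,0,0,0,0,0,0,0,0,0,0,0,0,0,0,0,0,0,0,0,0,0,0,0,0,0,0,0,0,0,0,0,0,0]'; python3 look.py d4; python3 dz.py d3 d4
```

```text
time_s: 20.75
eef_pos: [520.9, 279.2, 327.6]
ee_rot: [[-0.212, 0.977, -0.003], [0.977, 0.212, -0.001], [-0.0, -0.003, -1.0]]
ft_force: [-2.2, -2.4, 6.7]
finger_gap: 15.1
diff scene 118 93
t 20.85 q from tool 1.8994175645847142 45.64235550347518 F [-2.3 -1.4  7. ]
204 [1, 1, 1, -1, -2, 0, 0, 0, 0, 2, 2, 2, 2, 0, -3, -3, 0, 3, 3, 3, 1, 1, -1, -2]
205 [-2, -1, -1, -1, 0, 0, 0, 0, -2, 3, 2, 2, 1, 1, -1, -1, 0, 2, 3, 2, 1, 1, -1, -2]
206 [-2, 0, -1, -1, -1, 0, 0, 0, 0, 2, 2, 1, 1, 1, -1, -1, -1, 0, -2, -2, -2, 1, -3, -2]
207 [-2, -1, -1, 0, 0, 0, -1, -1, -3, -2, 1, 1, 1, 1, 0, -1, -1, -1, -2, -2, 1, 1, 1, -1]
208 [-2, -1, 0, 0, -1, -1, -1, -1, -2, 2, 2, 1, 1, -1, -1, -1, 0, -1, 0, -1, 0, -2, 0, 0]
209 [-4, -3, 0, 0, 0, -2, -2, -2, -2, 0, 1, 0, -1, -1, 0, 0, 0, -1, -1, 0, 0, -1, -1, 0]
210 [-4, -3, 0, 0, -1, -2, -2, 0, -1, -1, -1, -1, -1, -1, 0, 1, 1, -1, -2, -1, 0, -1, -1, -1]
211 [-4, -2, 2, 0, 0, -1, 0, 0, 0, -1, -1, -1, -1, -1, 0, 1, 1, -1, -2, -2, -1, -1, 0, -1]
212 [0, 0, 3, 0, 0, -1, 2, 2, 2, 0, -1, -1, -1, -1, 1, 1, 0, -1, -1, -1, 2, 1, 1, 0]
213 [-2, 0, 2, -2, 2, 1, 3, 2, 2, 0, 0, -1, 0, 0, 1, 1, -1, -1, -1, 0, 3, 2, 2, 1]
214 [0, -1, -2, -1, 1, 1, 2, 1, 2, 2, 2, 0, 0, 0, 1, 1, 0, -1, -2, 1, 3, 2, 1, 1]
215 [-2, -2, -2, -2, -2, 1, 1, -1, 2, 2, 2, 0, 2, 0, 0, 0, 1, 1, 0, 0, 3, 3, 2, 1]
216 [0, -1, -1, -1, -1, 0, -1, -5, -1, 1, 2, 0, 1, -1, 0, 0, 1, 1, 1, 0, 2, 2, 1, 0]
217 [0, 0, -1, -2, -1, -1, -1, -1, -1, 1, 0, -2, -2, 1, 0, 0, 0, 0, 2, 0, 2, 2, -1, 0]
```

Not yet at 1.90. Another 0.07–0.08.

```bash
python3 -m jog '[0,-0.13,0.11,0,0,0,0,-0.13,0.11,0,0,0,0,0,0,0,0,0,0,0,0,0,0,0,0,0,0,0,0,0,0,0,0,0,0,0,0,0,0,0,0,0,0,0,0,0,0,0]'; python3 look.py d5; python3 dz.py d3 d5
```

```text
time_s: 21.65
eef_pos: [518.4, 278.6, 325.2]
ee_rot: [[-0.212, 0.977, -0.003], [0.977, 0.212, -0.001], [-0.0, -0.004, -1.0]]
ft_force: [-1.3, -1.6, 4.9]
finger_gap: 15.5
diff scene 121 91
t 21.75 q from tool 1.9763503062523298 45.57530096654162 F [-1.  -2.3  5.2]
204 [-1, 1, 1, 0, 0, 0, 0, 0, 0, 2, 1, 0, 0, 0, 0, -1, 0, 1, 2, 2, 1, 0, 0, 0]
205 [-1, -1, 1, 0, 2, 0, 0, 0, 1, 2, 1, 1, 0, 1, 1, -1, -1, 0, 0, 2, 2, 1, -2, -1]
206 [1, 1, 1, -1, -1, -1, -1, -1, -1, 2, 0, 0, -1, -1, -2, -1, -1, -1, -1, -1, -1, -2, -2, -2]
207 [0, 0, -1, -1, -1, 1, 1, 1, 1, 2, 1, 1, 0, 0, -1, -1, -1, 0, 0, -1, -1, -2, 0, 0]
208 [0, 0, 0, -2, -2, 1, 1, 5, 16, 22, 2, 2, 1, 0, 0, -1, 0, -1, 0, -1, 0, -2, 0, 0]
209 [0, 0, 0, 0, -1, 1, 3, 15, 16, 23, 22, 22, 22, 22, 4, 3, 3, -1, 0, 2, 3, 0, 1, 0]
210 [0, 0, -1, -1, -2, -2, 1, 5, 10, 10, 17, 22, 22, 23, 23, 4, 1, -1, -2, 4, 4, 3, 1, -1]
211 [0, 1, 0, -1, -1, -1, 1, 4, 5, 5, 2, 3, 5, 9, 18, 9, 1, 0, -2, 3, 3, 3, -1, -2]
212 [1, 2, 0, -1, -1, 0, 1, 1, 2, 2, 1, 1, 2, 5, 7, 2, 0, 0, -1, 1, -1, 1, -1, -1]
213 [0, 2, 0, 0, 0, 1, 1, 1, 1, 0, 0, 0, 0, 0, 0, 0, -1, -1, -1, 1, 1, 1, 1, 1]
214 [0, 1, 0, -1, 0, 0, 1, 0, 0, 1, 2, 0, 0, 0, 0, 0, 0, 0, -1, 1, 2, 2, 1, 1]
215 [0, 3, 0, -1, 0, 0, 1, 1, 3, 3, 3, 0, 0, 0, -1, 0, 2, 0, -1, -2, 2, 2, 1, -2]
216 [3, 3, -1, -1, 0, 0, 0, 0, 4, 1, 1, 0, 0, 0, 0, 0, 3, 2, -2, -2, -2, -3, -3, -3]
217 [3, 3, 3, -1, 0, 0, 2, 0, 0, -1, 0, 1, 1, 1, 0, 0, 2, 2, -2, -2, 0, 0, -3, -3]
```

```bash
python3 -m jog '[0,0,0,0,0,0,0,0,0,0,0,0,0,0,0,0,0,0,0,0,0,0,0,0,0,0,0,0,0,0,0,0,0,0,0,0,0,0,0,0,0,0,0,0,0,0,0,0]'; python3 look.py d6; python3 - <<'E'
from h import *
for k in('d1','d3','d5','d6'):
    X=cloud('scene',np.load(f'pics/{k}s.npy')); print(k)
    for v in range(207,215): print(v,X[v,202:214,2].round(0).astype(int).tolist())
p=[cv2.resize(cv2.imread(f'pics/{k}s.png')[195:225,192:224],(400,375),interpolation=2) for k in('d3','d6')]
cv2.imwrite('pics/v11.png',np.hstack(p))
X=cloud('scene',np.load('pics/d6s.npy'));O=np.array([567.4,200.4,0])
for v,u in((209,204),(209,209),(210,206),(210,210),(212,205),(213,210)): e=X[v,u]-O; print(v,u,round(e[:2]@[.977,.213]),round(e[:2]@[-.213,.977]),round(e[2]))
E
```

```text
time_s: 22.55
eef_pos: [518.4, 278.7, 325.2]
ee_rot: [[-0.212, 0.977, -0.003], [0.977, 0.212, -0.001], [-0.0, -0.003, -1.0]]
ft_force: [-1.7, -1.6, 5.2]
finger_gap: 15.0
diff scene 118 92
t 22.65 q from tool 1.9761020604733748 45.58236528915202 F [-2.2 -2.   5.4]
d1
207 [25, 17, 5, 5, 4, 1, 4, 7, 0, -1, 53, 3]
208 [12, 14, 1, 7, 0, 2, 2, 0, 2, 9, 5, 8]
209 [13, 0, 1, 6, 2, 6, 4, 6, 4, -1, 1, 7]
210 [6, 1, 4, 5, 4, 2, 3, 3, -2, 2, 8, 6]
211 [3, 4, -1, -2, 4, -2, 2, 4, 3, 6, 0, 6]
212 [5, 1, 4, -2, 4, 4, 4, 5, -1, 5, 3, 6]
213 [1, 3, -2, 2, 6, 4, 2, 2, 5, 4, 7, 3]
214 [33, 35, 35, 3, 1, -1, 2, 4, 1, 4, 9, 0]
d3
207 [19, 14, 5, 5, 6, 2, 4, 1, 4, 4, 54, 2]
208 [13, 13, 5, 1, 2, 4, 2, 1, 4, -1, 4, 1]
209 [8, 9, 6, 3, -1, 4, 3, 1, 3, -2, 3, 5]
210 [7, 3, 18, 18, 2, 5, 3, 2, 0, 6, 3, 4]
211 [3, 12, 10, 18, 16, 19, 17, 18, 2, 4, 4, 6]
212 [1, 7, 7, 12, 13, 13, 13, 15, 14, 13, 13, 6]
213 [3, 3, 5, 7, 6, 13, 11, 9, 14, 7, 11, 7]
214 [35, 35, 37, 3, 6, 3, 4, 8, 4, 12, 3, 4]
d5
207 [20, 11, 7, 0, 9, 2, 2, 4, 3, -2, 56, 2]
208 [17, 28, 30, 26, 4, 5, 2, 1, -2, 3, 0, 5]
209 [9, 24, 28, 26, 29, 21, 25, 28, 0, 2, 1, 3]
210 [6, 19, 28, 23, 27, 27, 28, 24, 31, 29, 6, 1]
211 [4, 9, 15, 22, 18, 17, 25, 23, 30, 22, 5, 3]
212 [5, 11, 13, 9, 12, 15, 15, 14, 23, 15, 12, 3]
213 [5, 4, 4, 8, 7, 12, 11, 16, 13, 14, 10, 7]
214 [36, 35, 34, 6, 3, 3, 7, 7, 4, 9, 0, 3]
d6
207 [20, 12, 6, -1, 0, 2, 5, 2, 3, 2, 47, 4]
208 [21, 31, 22, 25, 8, 3, 4, 4, 3, 2, -1, 4]
209 [11, 22, 21, 23, 26, 26, 30, 31, 4, 4, 2, 0]
210 [4, 24, 22, 20, 25, 23, 28, 26, 24, 28, 2, 1]
211 [4, 16, 9, 17, 18, 22, 21, 25, 20, 21, 1, 0]
212 [4, 12, 13, 10, 14, 11, 14, 16, 21, 18, 17, 3]
213 [5, 4, 0, 7, 9, 13, 13, 15, 10, 16, 9, 2]
214 [39, 38, 37, 3, 3, 0, 4, 5, 8, 13, 6, -1]
209 204 -74 17 21
209 209 -77 -6 31
210 206 -81 5 25
210 210 -75 -9 24
212 205 -78 13 10
213 210 -77 -8 10
```

View pics/v11.png

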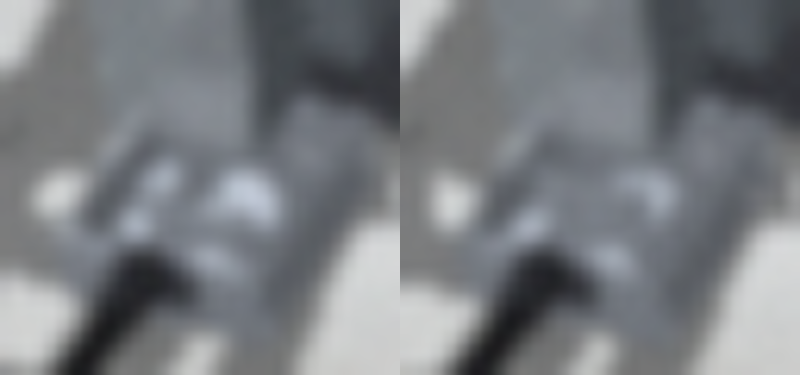

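The second pin lies on top of the first (top at 21–31 mm, unchanged 0.8 s later), in the pan. The drum stands at about 1.98 rad. I release the crank, rise, and go over the button.

```bash
python3 -m jog '[0,0,0,0,0,0,0,0,0,0,0,0,0,0,0,0,0,0,0,0,0,0,0,0,0,0,0,0,0,0,0,0,-1,0,0,0,0,0,-2,0,0,0,0,0,-2.5,0,0,0]' 100; python3 look.py d7; python3 -m jog '[0,0,-3,0,0,0,0,0,-3,0,0,0,-1,-0.2,-2,0,0,0,-1.5,-0.5,0,0,0,0,-2,-0.5,0,0,0,0,-2,-0.5,0,0,0,0,-1.5,-0.3,0,0,0,0,-0.7,0,0,0,0,0]' 255
python3 - <<'E'
from h import *
plan((517.1,189.4,432),(.977,.213))
q,D=viewer.capture('top'); X=cloud('top',D)
s=(X[...,0]>500)&(X[...,0]<640)&(q.max(2)<60)&(X[...,2]>120)&(X[...,2]<195)&(X[...,1]>240)&(X[...,1]<330); print('sleeve',s.sum(),X[s].mean(0) if s.any() else '')
E
python3 dz.py d5 d7|sed -n 4,10p
```

```text
time_s: 23.45
eef_pos: [519.0, 278.8, 380.9]
ee_rot: [[-0.211, 0.977, -0.002], [0.977, 0.211, -0.001], [-0.0, -0.002, -1.0]]
ft_force: [0.5, 0.2, 0.2]
finger_gap: 56.3
diff scene 109 93
t 23.55 q from tool 1.5284352196856892 97.5737252176038 F [-0.6 -0.8  0.7]
time_s: 24.35
eef_pos: [517.8, 187.9, 459.6]
ee_rot: [[-0.21, 0.978, -0.002], [0.978, 0.21, -0.001], [-0.0, -0.002, -1.0]]
ft_force: [-0.1, -0.4, 0.1]
finger_gap: 0.7
t 24.35 pos [517.8 187.9 459.6] gap 0.7 F [-0.1 -0.4  0.1]
shift cm [ 0.16 -0.04  2.76]
turn deg [-0.1   0.01 -0.18]
shift in target axes [ 0.16 -0.04  2.76] Rt [[-0.213, 0.977, 0.0], [0.977, 0.213, 0.0]]
sleeve 19 [514.55535047 292.3600797  166.10199655]
207 [1, 0, -2, -1, 1, 0, 0, -2, 0, 0, 2, 0, 0, 0, 2, 2, 0, 0, -1, -1, -1, -1, -2, -2]
208 [1, -1, -1, -1, 1, 1, 1, 0, 0, 0, 0, 0, 0, 0, 2, 3, 0, 0, 0, 2, 2, -1, -2, -2]
209 [1, -2, 1, -2, 1, 1, 1, 0, 0, 0, 0, 0, 0, 0, 0, 0, -1, -1, -1, -1, -1, -1, -2, -1]
210 [-3, -3, 2, 2, 1, 0, 1, 0, 0, -1, 0, 0, 0, 0, 0, -2, -1, -1, 0, -3, -3, -1, -1, 0]
211 [-2, -2, 2, 0, 0, 0, 2, 0, -1, -1, 0, 0, 0, 0, 0, -2, 0, 0, 0, 0, -1, -1, 0, 1]
212 [-1, -1, 0, 0, 0, 0, 0, -1, -1, -1, 0, 1, 1, 0, 0, 0, 0, -2, 0, 1, 1, 1, 1, 1]
213 [-1, -1, -1, -1, -1, 0, -1, -1, -2, -1, 0, 0, 1, 1, 1, 1, 0, 0, 0, 1, 1, 1, 1, 1]
```

```bash
python3 -m jog '[0.15,0,0.8,0,0,0,0,0,1,0,0,0,0,0,0.9,0,0,0,0,0,0.3,0,0,0,0,0,0.3,0,0,0,0,0,0.3,0,0,0,0,0,0,0,0,0,0,0,0,0,0,0]' 
python3 -m jog '[0,0,0.3,0,0,0,0,0,0.3,0,0,0,0,0,0.3,0,0,0,0,0,0.3,0,0,0,0,0,0.3,0,0,0,0,0,0.3,0,0,0,0,0,0.3,0,0,0,0,0,0.3,0,0,0]'
```

```text
time_s: 25.2
eef_pos: [517.4, 191.4, 425.3]
ee_rot: [[-0.212, 0.977, 0.0], [0.977, 0.212, 0.0], [0.0, 0.0, -1.0]]
ft_force: [-3.3, 0.1, 5.2]
finger_gap: 0.2
time_s: 26.0
eef_pos: [517.8, 191.0, 400.2]
ee_rot: [[-0.211, 0.977, -0.0], [0.977, 0.211, -0.0], [-0.0, -0.0, -1.0]]
ft_force: [0.6, 0.1, 0.1]
finger_gap: 0.4
```

Contact was felt at 5 N, and the force fell to 0 past half way, so it snapped. I touch down gently to confirm, then withdraw.

```bash
python3 -m jog '[0,0,0.2,0,0,0,0,0,0.2,0,0,0,0,0,0.1,0,0,0,0,0,0,0,0,0,0,0,0,0,0,0,0,0,0,0,0,0,0,0,0,0,0,0,0,0,0,0,0,0]'; python3 -m jog '[0,0,-1,0,0,0,0,0,-2,0,0,0,0,0,-3,0,0,0,0,-2,-3,0,0,0,0,-4,0,0,0,0,0,-4,0,0,0,0,0,-4,0,0,0,0,0,-3,0,0,0,0]'; python3 -m jog '[0,-3,0,0,0,0,0,-2,0,0,0,0,0,-1,0,0,0,0,0,0,0,0,0,0,0,0,0,0,0,0,0,0,0,0,0,0,0,0,0,0,0,0,0,0,0,0,0,0]'; python3 look.py e1
python3 - <<'E'
from h import *
for n in('s','t'):
    nm={'s':'scene','t':'top'}[n]; X=cloud(nm,np.load(f'pics/e1{n}.npy')); p=cv2.imread(f'pics/e1{n}.png')
    r=(np.hypot(X[...,0]-517,X[...,1]-189)<14)&(p.max(2)<70)&(X[...,2]>150); print(nm,'button z',r.sum(),np.median(X[r][:,2]) if r.any() else '')
    s=(X[...,0]>490)&(X[...,0]<640)&(p.max(2)<60)&(X[...,2]>120)&(X[...,2]<195)&(X[...,1]>240)&(X[...,1]<330); print('sleeve',s.sum(),X[s].mean(0) if s.any() else '')
X=cloud('scene',np.load('pics/e1s.npy'))
for v in range(207,215): print(v,X[v,202:214,2].round(0).astype(int).tolist())
p=cv2.imread('pics/e1s.png');q=cv2.imread('pics/e1t.png')
cv2.imwrite('pics/v12.png',np.hstack([cv2.resize(p[150:230,180:240],(390,520),interpolation=2),cv2.resize(q[160:240,155:215],(390,520),interpolation=2)]))
E
```

```text
time_s: 26.8
eef_pos: [517.7, 191.1, 395.7]
ee_rot: [[-0.212, 0.977, 0.0], [0.977, 0.212, 0.0], [-0.0, 0.0, -1.0]]
ft_force: [-0.2, -0.6, 0.4]
finger_gap: 0.4
time_s: 27.6
eef_pos: [349.3, 154.8, 486.4]
ee_rot: [[-0.212, 0.977, 0.001], [0.977, 0.212, 0.0], [-0.0, 0.001, -1.0]]
ft_force: [0.4, -0.9, 0.9]
finger_gap: 0.2
time_s: 28.4
eef_pos: [293.5, 142.5, 485.4]
ee_rot: [[-0.211, 0.977, -0.001], [0.977, 0.211, -0.0], [0.0, -0.001, -1.0]]
ft_force: [0.5, 0.3, 0.4]
finger_gap: 0.1
diff scene 217 96
t 28.5 q from tool 2.1884572954250485 340.42141186101907 F [-0.8  0.7 -0.3]
scene button z 21 208.52069801759015
sleeve 20 [513.23869738 274.2850144  162.63712372]
top button z 57 210.44979113544707
sleeve 54 [518.44737665 276.37598743 165.5939329 ]
207 [21, 9, 4, -1, 4, 3, 5, 2, 6, 2, 52, 4]
208 [14, 31, 25, 24, 3, 3, 3, 6, 8, 5, 3, 2]
209 [13, 21, 22, 26, 26, 24, 29, 29, 2, 6, 3, 0]
210 [9, 22, 21, 22, 24, 29, 28, 28, 28, 25, 3, 5]
211 [3, 14, 9, 19, 17, 1089, 26, 25, 23, 24, 3, 1]
212 [3, 9, 11, 11, 14, 13, 15, 18, 19, 16, 8, 3]
213 [5, 5, 0, 11, 7, 10, 12, 10, 8, 15, 8, 3]
214 [39, 38, 37, 5, 1, 6, 2, 11, 10, 7, 1, 3]
```

View pics/v12.png

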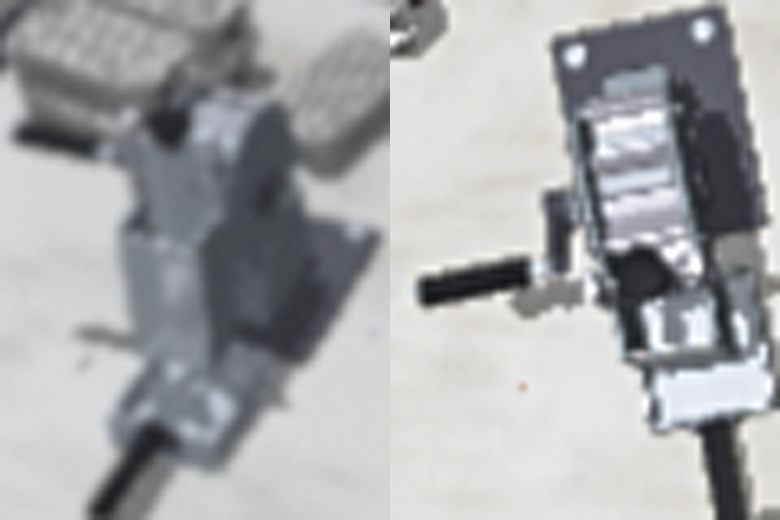

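The button stands at z≈209 (shut), the crank is where I left it, and the two pins are stacked in the pan under the spout with the arm clear. Handing in.

```bash
python3 -c "
from plant import job_done; print(job_done())"
```

```text
the job is handed in; nothing more can be done
None
```

I handed the job in at about 28.5 s of the 67 s allowed. The pan stands under the spout with two pins in it, and the shutter is shut.

- **Pan:** I set the steel pan under the spout by its handle. Its measured position and heading agree with the feeder's centreline to a few millimetres.
- **First pin:** I led the crank over the top. At about 0.96 rad the picture and the depth both showed a bar about 12 mm high in the pan, before I went on.
- **Second pin:** It showed by about 1.98 rad, and I stopped there and let go of the crank. It lies on top of the first pin, with its top at about 25 mm, just below the pan's 28 mm rim. It did not move in the later checks.
- **Shutter:** I pressed the button straight down. The force was about 5 N at first and near zero past half way. After I withdrew, the button measured 208.5 mm from the scene camera and 210.4 mm from the top camera, against 209 mm for shut.

In the last picture the crank is where I left it and the arm is clear of everything. The two pins left in the drum show only as bright bars in the top view, and I did not measure them. I kept clear of the other things on the bench but did not measure their positions again at the end. No check failed or disagreed beyond the 2–6 mm spread between the two cameras.

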